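Two-button ball release on a gangsa strike tester

ROBOT

A 7-joint arm with a two-finger parallel gripper is mounted at the origin on the work surface. World frame = base frame: x ahead of the robot, y to its left, z up, the work surface at z = 0. Lengths are in m, angles in rad, forces in N, time in s.
With the tool pointing down it reaches from about 0.4 to 0.9 m from the base axis. Payload 5.5 kg.
Tool frame: the origin (TCP) lies where the fingers leave the gripper's body, on its centre line; the fingertips stand 73 mm ahead of it and the grasp point (between the pads) lies 54 mm ahead of it; z points along the fingers, x is the direction in which the jaws open and shut, and the axes are right-handed (so a half turn about z gives the same grasp; the last joint's range is limited). The gripper opens to 85 mm and grips with 20 to 120 N. Pads are 22 mm wide; open, the fingers measure 114 mm over their backs; the gripper's body (76 mm by 85 mm) begins 54 mm behind the grasp point. The pads swing forward as they close: fully open they stand 13 mm farther back than shut.
Start: joints at [1.435, 0.501, -0.427, 1.55, 0.221, 1.138, -0.21], TCP at [0.252, -0.599, 0.304] pointing down, gripper open.
Joint ranges: [-2.88, 2.88], [-0.31, 2.03], [-1.54, 1.56], [0.2, 2.42], [-1.41, 4.55], [0.19, 2.02], [-2.57, 2.57]. Speed limits (rad/s): [2.57, 2.57, 3.14, 3.14, 3.14, 3.14, 3.14].

INTERFACE

Orientations are given as a unit quaternion [w, x, y, z].
In Python, from cell import r, effector, planner, optics, status gives the robot as it stands. Calls block until the motion is done:
- r.goto(position, orientation): joint-space move of the TCP to a pose.
- r.movel(position, velocity=0.15, ori=None): straight line of the TCP; ori=None keeps the orientation; velocity is the mean speed in m/s.
- r.goto_joints(angles): joint-space move.
- effector.gripper_to(opening, f_grip=None): opening from 0.0 (shut) to 1.0 (fully open); f_grip is the grip in N (None keeps the last); returns when the fingers have stopped.
- r.sleep(seconds).
- planner.solve_ik(position, orientation): joint angles nearest the present ones, or None.
- optics.snapshot(name): name is "scene" or "top" or "wrist"; returns (picture, depth): 384x512x3 uint8, blue, green, red; 384x512 float32, m along the optical axis (not along the pixel's ray), 0 where there is no reading.
- optics.get_calibration(name): a dict with "fov_y" (degrees; the focal length in pixels is half the picture's height over the tangent of half this angle, whatever the lens; pixels are square), "cx", "cy" (the principal point, pixels), "pose" (4x4, takes a point from camera to world coordinates). Camera axes: x right, y up, looking along -z (the intrinsics and any distortion apply to the point x, -y, -z); pixel columns grow to the right and rows downward; lengths in m; the calibration is good to about 2 mm. A picture is of the moment at which its call begins: read the wrist's pose just before it. get_calibration takes no time and is no camera call; for the wrist camera it gives the pose at the moment of the call.
A pose or a line that the arm cannot do raises r.Unreachable and nothing moves.
- r.finish_job(): hands the job in, once; it reports no verdict.
Readings, each from a call of its own:
- status.read_time_s(): time.
- status.read_joints(): joint angles.
- status.read_dq(): joint speeds.
- status.read_effort(): joint torques, N m.
- status.read_eef_pos(): TCP position.
- status.read_ee_rot(): TCP orientation.
- status.read_ft_force(): force on the tool from outside, world axes, zero at the start.
- status.read_ft_torque(): the same for the moment, N m.
- status.read_opening(): opening from 0.0 (shut) to 1.0 (fully open).
Only numpy, scipy, OpenCV 4.12 (cv2) and the standard library are available. Lean on these libraries where they do the work, as an engineer would, in place of code of your own. Each camera call takes 0.05 s, during which the arm holds its last target.

TASK

Run one strike test: with the gripper's two fingertips, one on each blue button, press both release buttons all the way down together and keep them down while the steel ball rolls down the chute by itself, strikes the bronze key and drops into the tin cup. Only after the ball has settled in the cup, let both buttons come fully up and move clear. Do not touch or carry the ball, and leave the cup and the other things on the bench where they are.

Things in the scene. Friction and masses are not known exactly. Their poses are not given: they have to be found in the camera images.
- chute: Strike tester fixed to the bench: board 460 x 150 x 12 mm with a wooden chute (27 mm wide inside, 35 outside, walls 18 high, sloping 10 degrees). Origin: bench level, midway between the buttons. x: level, downhill (board x -120 to 340 mm); y: from near to far button; z up. Channel floor 115 mm high at x = 0, 71 mm at its end, x = 250 mm.
- button_near_top (a point): Centre of the top of the near blue round button (30 mm diameter), at x = 0, y = -35 mm in the tester's frame, 160 mm above the bench when up; moves with it. Button centres are 70 mm apart, one each side of the chute, 40 mm clear between the caps; the ball passes there, its top about 3 mm below the fully pressed caps.
- button_far_top (a point): The same for the far button, at x = 0, y = +35 mm in the tester's frame.
- button_near (a joint): Travel of the near button, m: 0 up, 0.015 fully down. A spring resists, about 2 N at first and 7 N fully down, and lifts it when let go. The button carries a steel stop bar right across the chute that sinks below its floor only in the last 2 mm of travel; the ball is freed only with both buttons down.
- button_far (a joint): The same for the far button.
- ball: Steel ball, 24 mm diameter, 57 g; origin at its centre. Starts in the chute against the stop bars, about 17 mm uphill of the line through the buttons. When freed it takes about a second to reach the cup.
- cup: Dented tin cup, loose, 84 mm across the rim, 48 mm high, wall 3 mm, inner floor 4 mm up; origin at the centre of its underside. Stands on the tester's board (12 mm above the bench) below the end of the chute, about 272 mm downhill of the buttons. Over it, 50 mm past the chute's end, the struck bronze key (148 x 44 x 8 mm, on edge, top 112 mm high) is fixed between two posts.
- spare_key: Loose bronze gangsa key lying flat, 170 x 40 x 9 mm, long along x; origin at the centre of its underside. Beside the tester, on its far side. Bystander.
- wax_tin: Small brass-coloured wax tin, 48 mm diameter, 50 mm high, standing beside the tester, on its far side; origin at the centre of its underside. Bystander.
- hammer: Steel cross-peen hammer lying flat, 260 mm long, head 100 mm across at the +x end, 24 mm high; origin on the bench near the middle of its handle. Bystander.
- fork: Brass tuning fork lying flat, 165 mm long, 10 mm high, prongs to +x; origin on the bench where the stem meets the prongs. Bystander.
- mallet: Red-lacquered wooden mallet lying flat, 275 mm long, head 85 mm across and 35 mm high at the +x end; origin on the bench near the middle of its handle. Bystander.
Mind the look-alikes: they are no part of the job. What is meant by the cup is not purple or turquoise, and is the smaller of those in its own colour.

How it is judged:
On the way, in this order (a step that is already met when the one before it is completed fails the run):
1. both buttons are pressed down together by the fingers (value of joint each of button_near, button_far above 0.0115 m and contact force between the fingers and button_near above 0.3 N and contact force between the fingers and button_far above 0.3 N), for 0.1 s.
2. the ball lies in the cup while the fingers still hold both buttons down (horizontal distance between ball and cup below 0.034 m and z of ball in the frame of cup between 0 and 0.04 m and value of joint each of button_near, button_far above 0.009 m and contact force between the fingers and button_near above 0.3 N and contact force between the fingers and button_far above 0.3 N), for 0.3 s.
At the end, for the whole second after the job is handed in: The ball lies at rest inside the upright cup (slower than 0.05 m/s), and both buttons are back up (within 2 mm) (horizontal distance between ball and cup below 0.034 m and z of ball in the frame of cup between 0 and 0.04 m and linear speed of ball below 0.05 m/s and value of joint each of button_near, button_far below 0.002 m and angle between cup's own z axis and vertical below 0.15 rad); the robot touches nothing.
It fails at once if one button is pressed down (over 10 mm) while the other is still up (under 3 mm) ((value of joint button_near above 0.01 m and value of joint button_far below 0.003 m) or (value of joint button_far above 0.01 m and value of joint button_near below 0.003 m)).
It fails at once if the robot touches the ball (over 0.5 N) (contact force between any of the arm, the fingers and ball above 0.5 N).
It fails at once if the ball is lifted above the chute (height (world z) of ball above 0.16 m).
It fails at once if the cup is shifted by more than 20 mm (distance of cup from where it was at the start of the episode above 0.02 m).
It fails at once if a bystander is moved by more than 20 mm (distance of any of spare_key, wax_tin, hammer, fork, mallet from where it was at the start of the episode above 0.02 m).
It also fails if it takes over 35 s, if anything falls off the work surface, if the arm or the gripper's body presses on something with over 40 N, if the wrist force passes 120 N, or if a joint passes its speed limit or range.

## Working session

There is one attempt and no reset: what is moved stays moved. The work goes in short steps, each a Python script; the robot and the scene stay as the last script left them, time stands still between calls to the robot, and variables do not carry over. Pictures are saved under pics/ and viewed, and the job is handed in when it is done.

```bash
ls; mkdir -p pics
python3 - <<'E'
from cell import r, effector, planner, optics, status
import cv2
for n in ("scene","top","wrist"):
    p,d=optics.snapshot(n); cv2.imwrite(f"pics/{n}0.png",p)
    c=optics.get_calibration(n); print(n,c)
print(status.read_time_s(),status.read_opening(),status.read_ee_rot())
E
```

```text
pics
scene {'fov_y': 50.84637647761039, 'cx': 254.11619654602077, 'cy': 191.10522595665216, 'pose': array([[-1.16573463e-01, -7.47820224e-01,  6.53586674e-01,
         1.38482542e+00],
       [ 9.93181734e-01, -8.72312703e-02,  7.73353063e-02,
         1.08647428e-01],
       [-8.19710202e-04,  6.58145590e-01,  7.52890238e-01,
         1.08785721e+00],
       [ 0.00000000e+00,  0.00000000e+00,  0.00000000e+00,
         1.00000000e+00]])}
top {'fov_y': 57.810952246795395, 'cx': 258.5391511086853, 'cy': 191.3294768285305, 'pose': array([[ 0.00255691,  0.98790785, -0.15502107,  0.33681676],
       [-0.99999427,  0.00218194, -0.00258891,  0.00462959],
       [-0.00221936,  0.15502681,  0.98790777,  1.38234817],
       [ 0.        ,  0.        ,  0.        ,  1.        ]])}
wrist {'fov_y': 70.19540143991715, 'cx': 250.45200949471567, 'cy': 191.07209175352625, 'pose': array([[ 0.38863094,  0.88279418,  0.26389473,  0.31983851],
       [-0.9213919 ,  0.37288424,  0.10951853, -0.56966209],
       [-0.00171987, -0.28571275,  0.95831376,  0.37267252],
       [ 0.        ,  0.        ,  0.        ,  1.        ]])}
0.15 1.0028663125308332 [-4.38608276e-04  8.33170309e-01 -5.53015971e-01 -6.16730893e-04]
```

View pics/scene0.png

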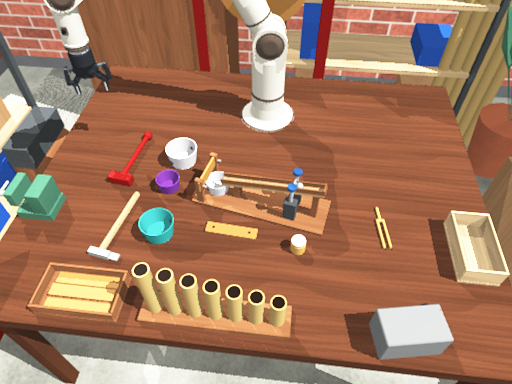

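View pics/top0.png

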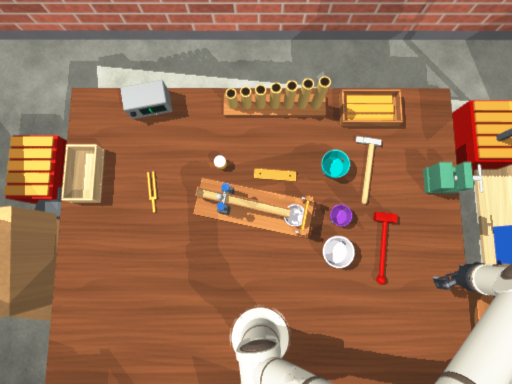

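View pics/wrist0.png

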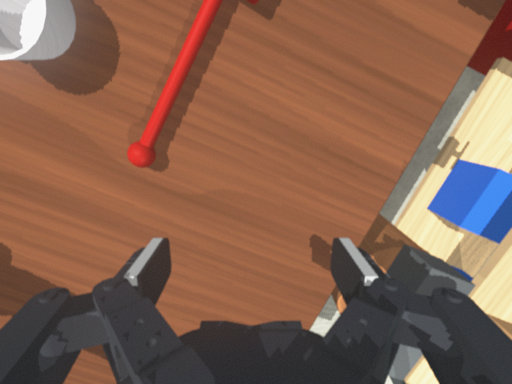

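The scene camera shows the tester with its blue buttons near (298,175) and (291,190) and the tin cup at (217,183). In the top view the buttons are at about (226,189) and (222,206) and the cup at (297,215). Downhill runs towards world -y, and the far button is the one away from the robot. Next I'll measure the buttons.

```bash
cat > h.py <<'E'
import numpy as np, cv2
from cell import r, effector, planner, optics, status
def ray(c,u,v):
    f=192/np.tan(np.radians(c["fov_y"]/2))
    d=np.array([(u-c["cx"])/f,-(v-c["cy"])/f,-1.0]); P=c["pose"]
    return P[:3,3],P[:3,:3]@d
def plane(c,u,v,z):
    o,d=ray(c,u,v); return o+d*(z-o[2])/d[2]
def depthpt(c,u,v,D):
    o,d=ray(c,u,v); return o+d*D
def crop(p,x0,y0,x1,y1,k,name): cv2.imwrite(name,cv2.resize(p[y0:y1,x0:x1],None,fx=k,fy=k,interpolation=cv2.INTER_NEAREST))
def blobs(p,lo,hi,mn=15):
    m=cv2.inRange(cv2.cvtColor(p,cv2.COLOR_BGR2HSV),lo,hi)
    n,l,s,c=cv2.connectedComponentsWithStats(m)
    return [(s[i],c[i],l==i) for i in range(1,n) if s[i][4]>=mn]
E
python3 - <<'E'
from h import *
np.set_printoptions(precision=4,suppress=True)
for n,b in (("scene",(180,140,345,240)),("top",(185,170,325,245))):
    p,d=optics.snapshot(n); c=optics.get_calibration(n)
    crop(p,*b,4.5,f"pics/{n}_crop1.png")
    for s,ce,m in blobs(p,(98,120,40),(120,255,255)):
        if not(b[0]<ce[0]<b[2] and b[1]<ce[1]<b[3]): continue
        P=[depthpt(c,u,v,d[v,u]) for v,u in zip(*np.nonzero(m)) if d[v,u]>0]
        P=np.array(P); t=P[P[:,2]>0.152]
        print(n,s,ce,"z",P[:,2].min(),P[:,2].max(),"top n",len(t), t.mean(0) if len(t) else None, "bbox mid",(t.max(0)+t.min(0))/2 if len(t) else None,(t.max(0)-t.min(0)) if len(t) else None)
E
```

```text
scene [294 168   9   8  56] [297.5179 171.5357] z -0.0012251684609618785 0.16332372494700242 top n 55 [0.48   0.1413 0.1588] bbox mid [0.4803 0.1423 0.158 ] [0.032  0.0254 0.0107]
scene [288 183   9   9  61] [291.8361 187.2131] z 0.11650519548306126 0.162823232477583 top n 57 [0.549  0.1269 0.1588] bbox mid [0.548  0.1272 0.1578] [0.0267 0.0249 0.0101]
top [222 184   7   7  45] [225. 187.] z 0.15540961847657075 0.16938145976917118 top n 45 [0.5439 0.1274 0.1609] bbox mid [0.544  0.1273 0.1624] [0.0231 0.0219 0.014 ]
top [217 202   8   8  49] [220.6327 205.9388] z 0.1558632174953114 0.16483546460355214 top n 49 [0.476  0.1417 0.1603] bbox mid [0.4774 0.1422 0.1603] [0.0252 0.0253 0.009 ]
```

```bash
cat >> h.py <<'E'
from scipy.spatial.transform import Rotation as Rn
def quat(xv):
    x=np.array([xv[0],xv[1],0.]);x/=np.linalg.norm(x); z=np.array([0,0,-1.]); y=np.cross(z,x)
    q=Rn.from_matrix(np.c_[x,y,z]).as_quat(); return [q[3],q[0],q[1],q[2]]
E
python3 - <<'E'
from h import *
np.set_printoptions(precision=4,suppress=True)
R0=Rn.from_quat(np.roll(status.read_ee_rot(),-1)).as_matrix(); c=optics.get_calibration("wrist")
print(R0.T@(c["pose"][:3,3]-status.read_eef_pos()), R0.T@-c["pose"][:3,2])
for s in (1,-1):
    q=quat(s*np.array([0.068,-0.0145]))
    for p in ((.512,.134,.36),(.512,.134,.22)): print(s,planner.solve_ik(p,q))
E
```

```text
[-0.0005 -0.0736 -0.0696] [-0.0001  0.2857  0.9583]
1 [ 0.6693  0.4732 -1.2735  1.7711  0.4758  1.2577 -0.9374]
1 [ 0.6046  0.7201 -1.2436  1.9132  0.7755  1.1017 -1.1694]
-1 [ 0.6775  0.485  -1.2916  1.771   0.4894  1.2642  2.1922]
-1 [ 0.6286  0.7682 -1.3005  1.9127  0.8277  1.1418  1.932 ]
```

View pics/scene_crop1.png

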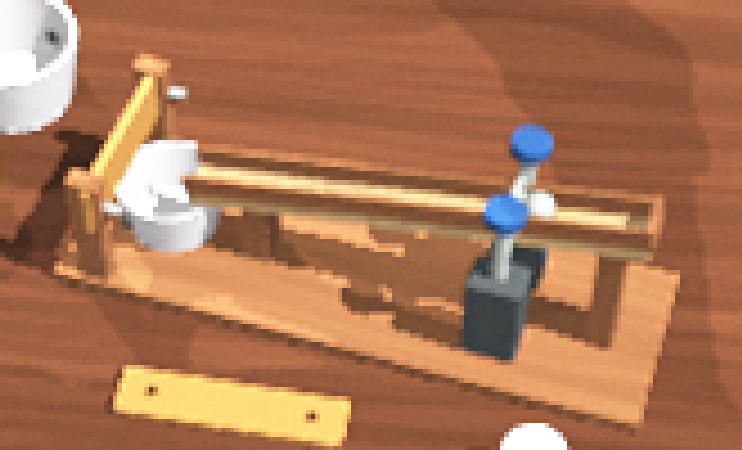

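View pics/top_crop1.png

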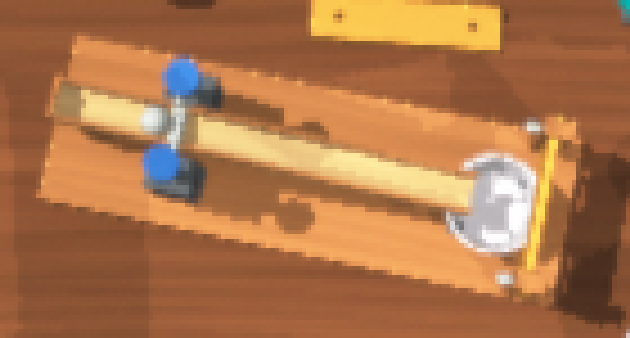

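The crops show the ball just uphill of the blue caps, the silver cup under the chute's end, and the bronze key past it. I'll move above the buttons for a close wrist look.

Run:
```python
from h import *
np.set_printoptions(precision=4,suppress=True)
q=quat([0.068,-0.0145])
r.goto((.512,.134,.36),q)
c=optics.get_calibration("wrist"); p,d=optics.snapshot("wrist"); cv2.imwrite("pics/w1.png",p)
for s,ce,m in blobs(p,(98,120,40),(120,255,255),100):
    v,u=np.nonzero(m); (cc,rad)=cv2.minEnclosingCircle(np.c_[u,v].astype(np.float32))
    z=[depthpt(c,a,b,d[b,a])[2] for b,a in zip(v,u)]
    print(s,ce,cc,rad,"z",np.median(z),plane(c,*ce,.16),plane(c,*cc,.16))
print(status.read_eef_pos(),status.read_time_s(),status.read_opening())
```

```text
[203 169  28  27 563] [216.5577 182.206 ] (216.41429138183594, 182.41429138183594) 13.62990665435791 z 0.15971510506465847 [0.4796 0.1427 0.16  ] [0.4794 0.1425 0.16  ]
[271 168  28  28 573] [284.2024 181.74  ] (284.25, 181.875) 13.877351760864258 z 0.15969729252814424 [0.5471 0.1287 0.16  ] [0.5471 0.1285 0.16  ]
[0.5124 0.133  0.3598] 3.05 1.0003645486122072
```

View pics/w1.png

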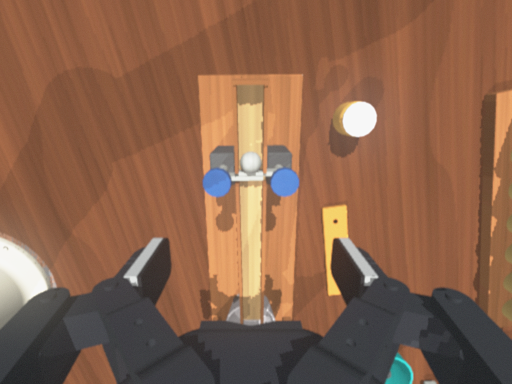

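The wrist view shows the caps at (216,182) and (284,182), level in the image, with the ball at (251,160) between and behind them. The cap spacing comes out at 69 mm and the height at 0.160 m, both as specified. Now I'll set the finger opening and measure the fingertips.

Run:
```python
from h import *
np.set_printoptions(precision=4,suppress=True)
effector.gripper_to(0.67)
T=status.read_eef_pos(); R=Rn.from_quat(np.roll(status.read_ee_rot(),-1)).as_matrix()
c=optics.get_calibration("wrist"); p,d=optics.snapshot("wrist"); cv2.imwrite("pics/w2.png",p)
vs,us=np.nonzero(d>0); 
P=np.array([depthpt(c,a,b,d[b,a]) for b,a in zip(vs,us)]); L=(P-T)@R
m=(L[:,2]<.09)&(L[:,2]>0.0)&(abs(L[:,1])<.03)
L=L[m]
for s in (1,-1):
    F=L[L[:,0]*s>0]; print(len(F),"zmax",F[:,2].max())
    for a in np.arange(.03,.085,.005):
        G=F[(F[:,2]>=a)&(F[:,2]<a+.005)]
        if len(G): print(round(a,3),len(G),G.min(0),G.max(0))
print(status.read_opening(),T)
```

```text
7843 zmax 0.06873565123767282
0.03 338 [ 0.0286 -0.0126  0.03  ] [0.0357 0.0109 0.035 ]
0.035 250 [ 0.0287 -0.0125  0.035 ] [0.0425 0.0101 0.04  ]
0.04 243 [ 0.0285 -0.0125  0.04  ] [0.0426 0.01   0.045 ]
0.045 217 [ 0.0287 -0.0123  0.0451] [0.0427 0.01   0.05  ]
0.05 197 [ 0.0287 -0.0126  0.05  ] [0.0425 0.0098 0.055 ]
0.055 173 [ 0.0287 -0.0122  0.055 ] [0.0425 0.0101 0.0599]
0.06 127 [ 0.0288 -0.0122  0.06  ] [0.042  0.0106 0.0648]
0.065 45 [ 0.0287 -0.0111  0.065 ] [0.0297 0.009  0.0687]
7861 zmax 0.06908830921590942
0.03 341 [-0.0347 -0.0125  0.03  ] [-0.0278  0.01    0.035 ]
0.035 247 [-0.0417 -0.0124  0.035 ] [-0.0279  0.0104  0.04  ]
0.04 241 [-0.0418 -0.0126  0.04  ] [-0.0279  0.0103  0.045 ]
0.045 217 [-0.0419 -0.0125  0.045 ] [-0.0278  0.0101  0.05  ]
0.05 209 [-0.0417 -0.0125  0.05  ] [-0.0279  0.0105  0.0549]
0.055 163 [-0.0416 -0.0122  0.055 ] [-0.028   0.0098  0.06  ]
0.06 133 [-0.0406 -0.0122  0.0601] [-0.0279  0.01    0.065 ]
0.065 40 [-0.0285 -0.0101  0.0651] [-0.028   0.0084  0.0691]
0.666451827520747 [0.512  0.1339 0.36  ]
```

View pics/w2.png

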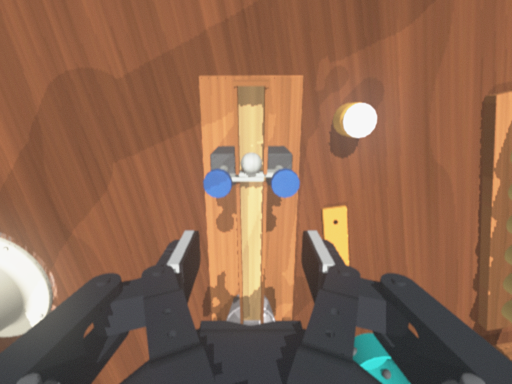

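Run:
```python
from h import *
np.set_printoptions(precision=4,suppress=True)
effector.gripper_to(0.75)
q=quat([0.0677,-0.0141])
r.movel((.5132,.1353,.25),velocity=.1,ori=q)
T=status.read_eef_pos(); R=Rn.from_quat(np.roll(status.read_ee_rot(),-1)).as_matrix()
c=optics.get_calibration("wrist"); p,d=optics.snapshot("wrist"); cv2.imwrite("pics/w3.png",p)
for s,ce,m in blobs(p,(98,120,40),(120,255,255),100):
    v,u=np.nonzero(m); (cc,rad)=cv2.minEnclosingCircle(np.c_[u,v].astype(np.float32))
    W=plane(c,*cc,.16); print(s,cc,rad,W,(W-T)@R)
vs,us=np.nonzero(d>0); L=(np.array([depthpt(c,a,b,d[b,a]) for b,a in zip(vs,us)])-T)@R
for s in (1,-1):
    F=L[(L[:,0]*s>0)&(abs(L[:,1])<.011)&(L[:,2]<.075)&(L[:,2]>.06)]; print(F[:,2].max(),F.min(0),F.max(0))
print(T,R[:,2],status.read_ft_force(),status.read_time_s())
```

```text
[ 174  206   44   44 1191] (195.6875, 228.0) 22.502269744873047 [0.4802 0.1439 0.16  ] [-0.0345 -0.0014  0.0906]
[ 282  206   44   44 1242] (302.8324890136719, 228.22039794921875) 22.400306701660156 [0.547  0.1298 0.16  ] [ 0.0338 -0.0012  0.0907]
0.06725123924898606 [ 0.0321 -0.011   0.0601] [0.0438 0.0101 0.0673]
0.06758607000395145 [-0.0434 -0.011   0.0601] [-0.0313  0.0096  0.0676]
[0.5136 0.1355 0.2506] [ 0.0012  0.0002 -1.    ] [0.0857 0.202  1.1646] 5.0417
```

View pics/w3.png

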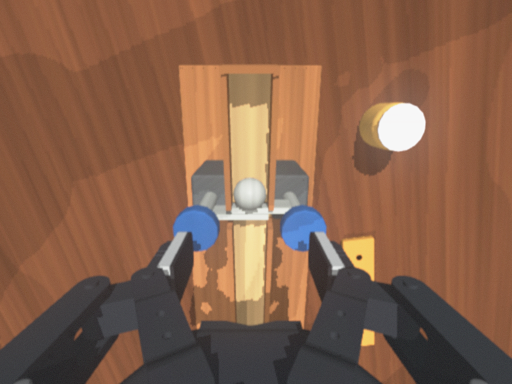

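The picture shows both caps at (196,228) and (303,228), and each fingertip lines up with its own cap to within 1.5 mm. I'll press now, limited by force.

Run:
```python
from h import *
np.set_printoptions(precision=4,suppress=True)
x,y=.5132,.1360
f0=np.array(status.read_ft_force())
r.movel((x,y,.231),velocity=.06)
print(status.read_eef_pos(),np.array(status.read_ft_force())-f0)
r.movel((x,y,.2145),velocity=.05)
z=.2145
while z>.204:
    r.sleep(.05)
    f=np.array(status.read_ft_force())-f0; print(round(z,4),status.read_eef_pos()[2],f,status.read_time_s())
    if f[2]>28: break
    z-=.001; r.movel((x,y,z),velocity=.03)
c=optics.get_calibration("wrist"); p,d=optics.snapshot("wrist"); cv2.imwrite("pics/w4.png",p)
for s,ce,m in blobs(p,(98,120,40),(120,255,255),100):
    v,u=np.nonzero(m); zz=[depthpt(c,a,b,d[b,a])[2] for b,a in zip(v,u)]; print(s,np.median(zz))
p,_=optics.snapshot("top"); crop(p,185,170,325,245,4.5,"pics/t4.png")
```

```text
[0.5129 0.1361 0.2305] [-0.2058 -0.0327 -1.0102]
0.2145 0.21533449621031608 [-1.2721 -0.8882  8.1162] 6.0417
0.2135 0.21448002362708596 [-1.8803 -0.53    9.5761] 6.3417
0.2125 0.21357482747090092 [-1.573  -1.1228 10.8387] 6.6417
0.2115 0.21261778254705768 [-2.3549 -1.8819 10.3923] 6.9417
0.2105 0.21168153890099736 [-1.8999 -1.5803 11.0637] 7.2417
0.2095 0.21151934703888267 [-4.7803 -3.4549 19.4677] 7.5417
0.2085 0.2114101400709744 [-7.8442 -4.8478 28.7159] 7.8417
[163 222  49  50 946] 0.14414241141465012
[287 222  47  50 990] 0.14433037213666666
```

View pics/w4.png

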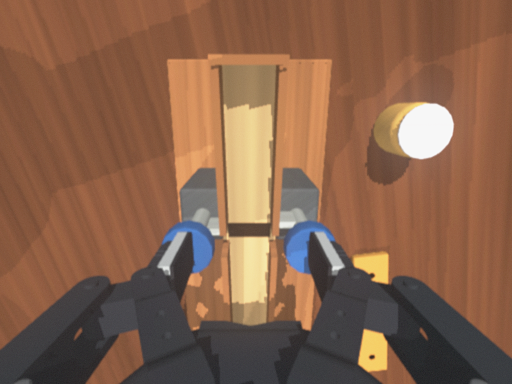

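View pics/t4.png

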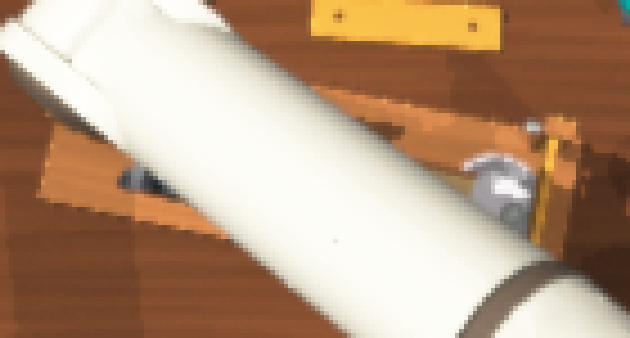

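Both caps are bottomed out at z = 0.144, the bars are sunk and the ball has left its start. The top view shows a grey disc in the cup at about (512,212) in the crop. I'll hold and check that it has settled.

Run:
```python
from h import *
r.sleep(1.5)
a,_=optics.snapshot("top"); s,_=optics.snapshot("scene"); r.sleep(.5); b,d=optics.snapshot("top")
crop(b,270,190,325,245,8,"pics/t5.png"); crop(s,180,140,345,240,4.5,"pics/s5.png")
print(cv2.absdiff(a,b)[190:245,285:315].max(),status.read_ft_force(),status.read_time_s())
```

```text
3 [-7.27390626 -4.94047758 29.10774646] 10.0917
```

View pics/t5.png

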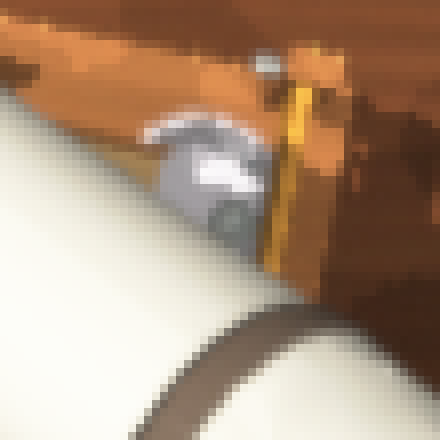

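View pics/s5.png

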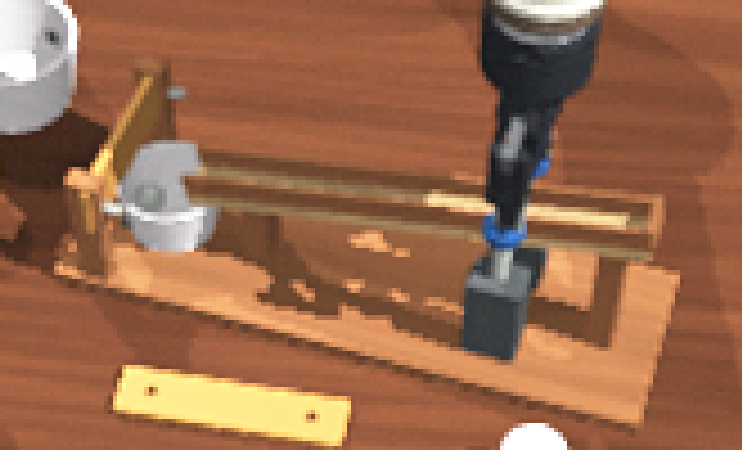

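The ball sits still in the cup, at about (232,215) in the top crop and (150,195) in the scene crop. I'll release slowly and straight up.

Run:
```python
from h import *
x,y=.5132,.1360
r.movel((x,y,.235),velocity=.03)
r.movel((x,y,.36),velocity=.1)
c=optics.get_calibration("wrist"); p,d=optics.snapshot("wrist"); cv2.imwrite("pics/w6.png",p)
for s,ce,m in blobs(p,(98,120,40),(120,255,255),100):
    v,u=np.nonzero(m); print(s,np.median([depthpt(c,a,b,d[b,a])[2] for b,a in zip(v,u)]))
s,_=optics.snapshot("scene"); crop(s,180,140,345,240,4.5,"pics/s6.png"); cv2.imwrite("pics/s6full.png",s)
print(status.read_eef_pos(),status.read_ft_force(),status.read_time_s())
```

```text
[204 172  27  27 556] 0.1596402351687211
[272 172  27  27 566] 0.15958728364261102
[0.51295976 0.13587236 0.35939105] [-0.45794057  0.50902566 -0.3682424 ] 12.625
```

View pics/w6.png

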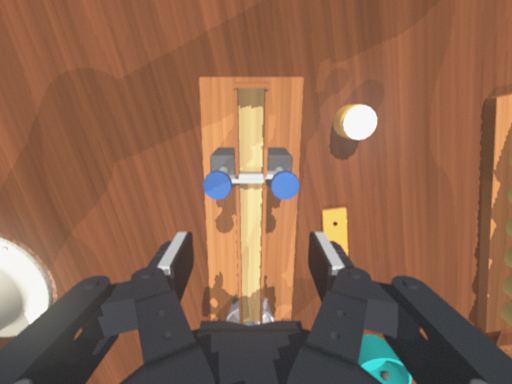

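View pics/s6.png

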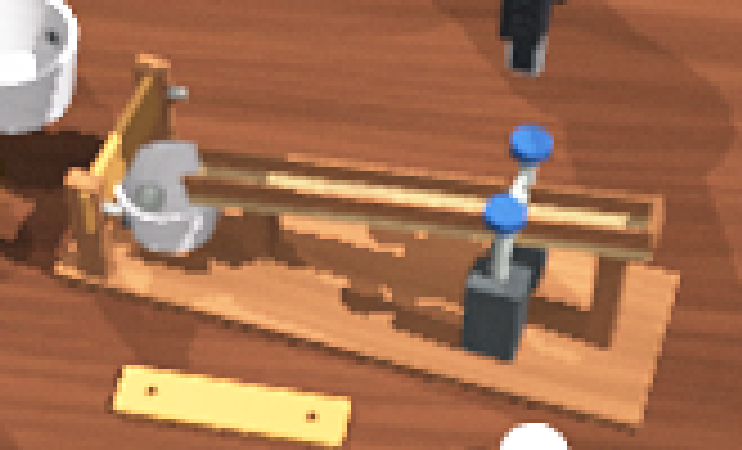

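Both caps, at (217,185) and (285,185), are back up at z = 0.160. The ball is still in the upright cup, and the fingers are well clear.

Run:
```python
from h import *
r.finish_job(); print(status.read_time_s())
```

```text
the job is handed in; nothing more can be done
the job is handed in; nothing more can be done
```

The strike test ran as intended and the job is handed in, about 12.6 s into the 35 s allowed; `finish_job` reports no verdict.

- **Locating:** I found the buttons by colour in three views. The cap spacing came out at 69 mm against 70 mm, and the cap height at 0.160 m as specified. The scene and top views differed by about 4 mm in x, so I aimed from the wrist view.
- **Pressing:** I pressed both buttons together with one fingertip on each, until they bottomed out at cap height 0.144 m with about 29 N on the wrist. I held them down for more than 2 s.
- **Ball:** It rolled off by itself. It lay still in the cup in two pictures taken about 0.5 s apart while the buttons were still held. I did not see it hit the key, because no picture was taken during the roll.
- **Release:** I raised the arm slowly, straight up. The last check showed both caps back at 0.160 m, the ball in the upright cup, no contact force, and the fingers about 13 cm above the buttons. The cup looked unmoved in the pictures, as did the spare key and wax tin; I did not measure any of them again. I did not re-check the hammer, fork or mallet, but the arm never went near them at bench level.

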